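Set a stopper head on the dome and index the coding slide

TASK

Stand the dark wooden stopper head flat and centred on the white dome of the blue carriage and let go of it while the carriage is still at its loading end. Then pinch the carriage's black knob and slide the carriage along its rail towards the grey coder until the ball clicks into the notch, without running past it and without losing the balanced head. Finish still gripping the knob with the carriage held in the notch; leave the other stopper heads and the bottles alone.

Things in the scene. Friction and masses are not known exactly. Their poses are not given: they have to be found in the camera images.
- head_dark_mid (a point): centre of the dark brown wooden stopper head, a loose flat disc 48 mm in diameter and 18 mm thick, about 24 g (varies), lying flat on the table on a thin green mat; the point is half-way up (9 mm above its underside), z is the disc's axis
- head_light_mid (a point): centre of a pale wooden stopper head of the same size (48 mm x 18 mm); not to be used
- head_white_mid (a point): centre of a white ceramic stopper head of the same size (48 mm x 18 mm); not to be used
- rail: coding slide fixed to the table: aluminium base plate 140 mm (its x) by 340 mm (its y), with a rail along its y; origin under the centre of the plate. The blue carriage runs along the rail's own +y, level, from the loading end to beyond the notch. Parts are placed in the carriage thus (rail axes): knob 60 mm to -x, dome 50 mm to +x, ball 96 mm to +x of the rail's centre line
- carriage (a joint): travel of the blue carriage along the rail's +y in m: 0 at the end stop of the loading end, 0.22 at the far end stop; starts at 0 to 0.03 (the loading end is below 0.05). The notch is at a travel of 0.13 to 0.18, different each time. It slides with about 1.2 N of friction and some damping, with no spring return
- dome_top (a point): top of the white dome, a ball-shaped nest of 30 mm radius on the carriage; the point is its highest point, 80 mm above the table. A head resting on it has its centre 9 mm above this point; a head put down off centre rolls until it rests tilted, about 0.05 rad for each mm
- knob_grip (a point): grip point on the carriage's upright black knob (round, 26 mm in diameter, from 52 to 116 mm above the table, red spot on top); the point is on its axis, 22 mm below its top (94 mm above the table)
- detent_ball (a point): the spring-loaded 10 mm ball under the carriage, below the brass cap; the point moves with the carriage and meets notch when the carriage sits in the notch
- notch (a point): the notch on the coder's low bar; the point is where the ball's centre lies when seated; axes parallel to the rail's. Pushing the carriage, one feels a resistance of about 5 N from about 13 mm before the notch; it vanishes at a crest 6 mm before it, then the ball pulls the carriage on (about 4 N) into the notch, 2 mm deep; beyond it the resistance returns
- bottle0: full clear glass bottle with a wooden-headed stopper, 82 mm in diameter, 206 mm tall, origin under its centre; stays where it is
- bottle1: a second such bottle; stays where it is
- bottle2: a third such bottle; stays where it is
- coder: grey coder beside the rail on its +x side, its axes parallel to the rail's: box 60 mm along the slide, 110 mm tall, with a steel nozzle towards the dome's path and a low dark bar carrying two brass ridges, 6 mm either side of the notch; a red line marks the notch. Origin on the rail's centre line, on the table, level with the notch along the slide
Things that resemble listed ones, but are neither listed nor needed, are in the scene too. What is meant by the part that bears head_dark_mid is not orange, red or yellow, and is the larger of those in its own colour.

How it is judged:
By the outcome, as a careful person would: the job done as asked, in the order asked, and still so for the second after the job is handed in, while the arm keeps its last pose, push and grip.
It also fails if it takes over 64 s, if anything falls off the work surface, if the arm or the gripper's body presses on something with over 40 N, if the wrist force passes 120 N, or if a joint passes its speed limit or range.

ROBOT

A 6-joint arm with a two-finger parallel gripper is mounted at the origin on the work surface. World frame = base frame: x ahead of the robot, y to its left, z up, the work surface at z = 0. Lengths are in m, angles in degrees, forces in N, time in s.
With the tool pointing down it reaches from about 0.4 to 0.825 m from the base axis. Payload 7 kg.
Tool frame: the origin (TCP) lies at the very end of the fingers, on their centre line; the grasp point (between the pads) lies 19 mm behind it; z points along the fingers, y is the line along which they close (so a half turn about z gives the same grasp; the last joint's range is limited). The gripper opens to 88 mm and grips with 3 to 60 N. Pads are 19 mm wide; open, the fingers measure 130 mm over their backs; the gripper's body (78 mm by 193 mm) begins 47 mm behind the grasp point.
Start: joints at [91.851, 20.546, 0.682, 0, -70.136, -16.507], TCP at [0.171, 0.653, 0.227] pointing down, gripper open.
Joint ranges: [-176.03, 176.03], [-82.01, 121.73], [-58.28, 71.71], [-173.87, 95.51], [-174.79, -0.11], [-173.66, 173.66]. Speed limits (degrees/s): [136.94, 136.94, 172.46, 180, 180, 180].

INTERFACE

Orientations are given as [roll, pitch, yaw] about the fixed x, y, z axes, in that order (R = Rz(yaw) Ry(pitch) Rx(roll)).
In Python, from plant import r gives the robot as it stands. The module is installed in compiled form; this text tells all that it offers.
- The arm moves only by the tool jog_arm, never from a script. Its arguments are lists of equal length, an entry for each row: "travel": the shift along the tool's x, y, z each as a share of 50 cm, from -1 to 1, a list of three; "dr": the turn, a rotation vector about the tool's x, y, z each as a share of 360 degrees, from -1 to 1, a list of three; "claw": the opening, from 0 (shut) to 1 (fully open). A call has exactly 10 rows; each row is the pose to reach, as a shift and turn from the pose commanded when the call began, along the tool's axes at that moment, turning the shorter way round; what a row does not reach only later rows make up. A row lasts 1/8 s, in which the tool goes at most 62.5 mm and 10.7 degrees, less where a joint would pass 70% of its speed; a pose out of reach is approached as far as the arm can. A call with a number of a shift or a turn outside -1 to 1 is refused whole. A call with a gripper value outside its range is refused whole. The fingers move at their own pace and stop on an object; "newtons" is the grip in N (left out, the last holds). Time passes only in rows, so rows that repeat a pose let the fingers close, or fill a call up. It gives the time, the measured TCP pose, the force, the opening and the grip force at its end, in the units of the state.
- r.get_state(): the state, without advancing time (a new reading comes with each control period).
- r.capture(name): name is "scene" or "top"; returns a dict with "pixels" (384x512x3 uint8, red, green, blue), "range_z" (384x512 float32, m along the optical axis (not along the pixel's ray), 0 where there is no reading), "fx", "fy", "cx", "cy" (pixels), "position" and "attitude" of the camera in the world. Camera axes: x right, y up, looking along -z (the intrinsics and any distortion apply to the point x, -y, -z); pixel columns grow to the right and rows downward; lengths in m; the calibration is good to about 2 mm. A picture is of the moment at which its call begins.
- r.close_job(): hands the job in; it is judged then, once.
Trained networks look in the newest picture that a camera, given by its name, has taken for a name from the list of things; names that differ only in an ending like _2 or _b are one class to them, and where a whole thing is asked for, a point or a joint stands for the part that bears it (a point fixed in the world has none). Each returns a list of dicts, best first, with "conf" (0 to 1); they miss things now and then, are a little off and sometimes report something else, mostly with a low value. They report only what shows in the picture. A call takes as long as a camera call. They do not tell look-alikes from the thing itself.
- r.boxes_of(name, camera): "extent" ([left, top, right, bottom] in pixels, round what is visible of it).
- r.regions_of(name, camera): "pixels" (384x512 bool, what is visible of it) and "extent" ([left, top, right, bottom] in pixels, round what is visible of it).
- r.tip_of(name, camera): "at" ([column, row] in pixels: a listed point, or the origin of a listed thing).
The state is a dict: "time_s": time; "joints": joint angles; "qd": joint speeds; "joint_torque": joint torques, N m; "tcp_pos": TCP position; "eef_rot": TCP orientation; "contact_force": force on the tool from outside, world axes, zero at the start; "moment": the same for the moment, N m; "gripper_width": finger opening in m; "gripper_force": force on a finger pad.
Only numpy, scipy, OpenCV 4.12 (cv2) and the standard library are available. Lean on these libraries where they do the work, as an engineer would, in place of code of your own. Each camera call takes 0.05 s, during which the arm holds its last target. There are 200 camera calls.

## Working session

There is one attempt and no reset: what is moved stays moved. The work goes in short steps, Python scripts to look and compute and a tool call to move; the robot and the scene stay as the last step left them, time stands still between calls to the robot, and variables do not carry over. Pictures are saved under pics/ and viewed, at most 10 in all, crops included, and the job is handed in when it is done.

Besides the shell and the picture viewer there is one more tool, called after "Call:" in YAML: its name, and indented under it one key for each argument. jog_arm: Moves the arm, as the interface text tells. Its arguments: {"type":"object","properties":{"travel":{"type":"array"},"dr":{"type":"array"},"claw":{"type":"array"},"newtons":{"type":"number"}},"required":["travel","dr","claw"]}

```bash
mkdir -p pics
cat > h.py <<'E'
import numpy as np, cv2
from scipy.spatial.transform import Rotation as R
from plant import r
def ratt(a):
    a=np.array(a,float)
    if a.shape==(3,3): return a
    return R.from_euler('xyz',a,degrees=True).as_matrix() if a.size==3 else R.from_quat(a).as_matrix()
def world(c,u,v,z=None,d=None):
    """pixel -> world, with depth d or on plane z"""
    ray=np.array([(u-c['cx'])/c['fx'],-(v-c['cy'])/c['fy'],-1.]); w=ratt(c['attitude'])@ray; p=np.array(c['position'])
    return p+w*(d if z is None else (z-p[2])/w[2])
def cloud(c):
    v,u=np.mgrid[:384,:512]; d=c['range_z']
    ray=np.stack([(u-c['cx'])/c['fx'],-(v-c['cy'])/c['fy'],-np.ones_like(d)],-1)*d[...,None]
    return ray@ratt(c['attitude']).T+np.array(c['position'])
def save(n,im,s=1): cv2.imwrite(f'pics/{n}.png',cv2.resize(im,None,fx=s,fy=s,interpolation=cv2.INTER_CUBIC)[...,::-1])
E
python3 - <<'E'
from h import *
np.set_printoptions(precision=4,suppress=True)
for n in('scene','top'):
    c=r.capture(n); save(n+'1',c['pixels'],1.5)
    print(n,{k:c[k] for k in c if k not in('pixels','range_z')})
    for t in('head_dark_mid','head_light_mid','head_white_mid','rail','carriage','dome_top','knob_grip','detent_ball','notch','coder','bottle0'):
        o=[(np.round(q['at'],1).tolist(),round(q['conf'],2)) for q in r.tip_of(t,n)]
        print(t,o)
print(r.get_state())
E
```

```text
scene {'fx': 373.07578427537146, 'fy': 373.07578427537146, 'cx': 256.44331346569084, 'cy': 193.84370786535882, 'position': array([ 1.2166, -0.7082,  0.7878]), 'attitude': array([55.5622, -0.5194, 46.5523])}
head_dark_mid [([127.2, 335.7], 0.7), ([150.8, 315.2], 0.68), ([169.6, 275.6], 0.65), ([111.6, 255.1], 0.61), ([220.9, 300.2], 0.53)]
head_light_mid [([185.2, 243.2], 0.62), ([212.0, 272.3], 0.19)]
head_white_mid [([213.0, 270.6], 0.67)]
rail [([290.3, 213.0], 0.68)]Traceback (most recent call last):
  File "<stdin>", line 7, in <module>
ValueError: it knows: bottle, coder, detent_ball, dome_top, head_dark_mid, head_light_mid, head_white_mid, knob_grip, notch, rail
```

Run:
```python
from h import *
np.set_printoptions(precision=4,suppress=True)
for n in('scene','top'):
    c=r.capture(n); save(n+'1',c['pixels'],1.5)
    print(n,{k:c[k] for k in c if k not in('pixels','range_z')})
    P=cloud(c)
    for t in('head_dark_mid','head_light_mid','head_white_mid','rail','dome_top','knob_grip','detent_ball','notch','coder','bottle'):
        for q in r.tip_of(t,n):
            u,v=q['at']; print(t,np.round([u,v],1),round(q['conf'],2),P[int(round(v)),int(round(u))])
print(r.get_state())
```

```text
scene {'fx': 373.07578427537146, 'fy': 373.07578427537146, 'cx': 256.44331346569084, 'cy': 193.84370786535882, 'position': array([ 1.2166, -0.7082,  0.7878]), 'attitude': array([55.5622, -0.5194, 46.5523])}
head_dark_mid [168.8 276.1] 0.72 [ 0.5352 -0.384   0.02  ]
head_dark_mid [316.8 174.5] 0.71 [0.4726 0.3351 0.0225]
head_dark_mid [151.6 315.5] 0.65 [ 0.615  -0.4846  0.014 ]
head_dark_mid [127.8 341.3] 0.63 [ 0.6414 -0.562   0.018 ]
head_dark_mid [111.3 257.3] 0.48 [ 0.3556 -0.4661  0.0183]
head_dark_mid [223.1 302.5] 0.46 [ 0.7016 -0.3292  0.0144]
head_light_mid [184.4 244.3] 0.64 [ 0.4532 -0.2789  0.0184]
rail [289.6 214.8] 0.62 [0.5706 0.0704 0.013 ]
dome_top [276.6 218.5] 0.61 [ 0.6095 -0.0374  0.08  ]
knob_grip [251.8 198.3] 0.87 [ 0.505  -0.045   0.1047]
knob_grip [167.9 276.5] 0.32 [ 0.5317 -0.3852  0.0181]
detent_ball [286.  236.9] 0.57 [ 0.6625 -0.0512  0.0452]
notch [313.5 220.9] 0.82 [0.6518 0.098  0.0196]
notch [343.4 188.6] 0.24 [0.6149 0.3071 0.0339]
bottle [339.7 167.5] 0.77 [0.5898 0.3054 0.1126]
bottle [317.1 172.7] 0.7 [0.4736 0.3329 0.0285]
bottle [341.8 191.3] 
[... 1024 characters left out ...]
8]
coder [249.1 197.3] 0.16 [ 0.4915 -0.0336  0.1153]
bottle [132. 214.] 0.88 [0.4417 0.3245 0.1237]
bottle [137.9 168. ] 0.77 [0.5831 0.308  0.123 ]
bottle [102.3 189.5] 0.74 [0.5175 0.425  0.0999]
{'time_s': 1.35, 'joints': array([ 91.8508,  20.5478,   0.6819,   0.0009, -70.1367, -16.5062]), 'qd': array([-0.0587, -0.0227,  0.0602,  0.0931,  0.0759,  0.0676]), 'joint_torque': array([  0.0006, -58.2385,  29.3287,   7.0024,   0.0124,  -0.    ]), 'tcp_pos': array([0.1708, 0.653 , 0.2265]), 'eef_rot': array([179.9978,  -0.0016, -14.6551]), 'contact_force': array([ 0.5482, -0.4117, -0.0534]), 'moment': array([ 0.002 ,  0.0207, -0.0178]), 'gripper_force': 0.0, 'gripper_width': 0.0876733582877124}
```

View pics/scene1.png

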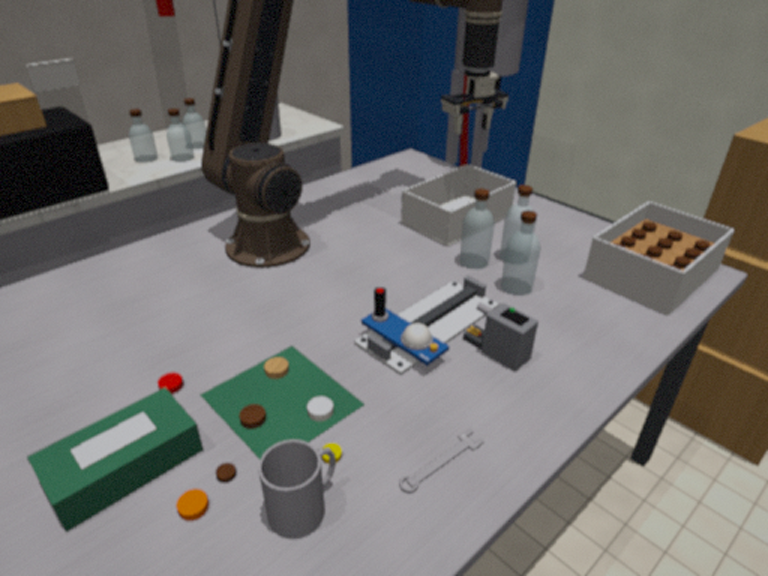

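View pics/top1.png

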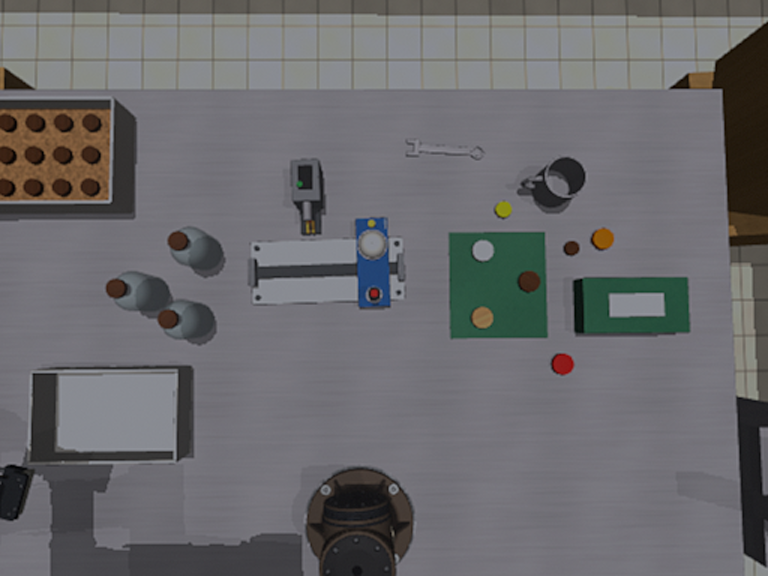

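The scene image (×1.5) shows the blue carriage at about (403,335), the coder at (508,335) and the green mat at (280,400). Candidates for the head, as native top-view pixels:
- large dark brown disc on the mat (353,187)
- small dark brown disc (381,165)
- red disc (375,243)
- orange disc (402,159)
- yellow disc (335,140)
- stopper heads on the bottles

I choose the larger brown disc, the one on the mat at (353,187). Next I measure and check it in a close crop.

```bash
cat > meas.py <<'E'
from h import *
from scipy.optimize import least_squares
np.set_printoptions(precision=4,suppress=True)
def dome(c,P,guess):
    d=np.linalg.norm(P[...,:2]-np.array(guess)[:2],axis=-1); m=(d<.022)&(P[...,2]>.055)&(P[...,2]<.085)
    Q=P[m]; f=least_squares(lambda p:np.linalg.norm(Q-p,axis=1)-.03,[*guess[:2],.05],loss='soft_l1',f_scale=.002)
    return f.x,m.sum()
if __name__=='__main__':
  for n in('scene','top'):
    c=r.capture(n);P=cloud(c);im=c['pixels'].astype(int)
    if n=='top': save('crop1',c['pixels'][120:215,190:400],3.6)
    print(n,'dome',dome(c,P,[.61,-.037]))
    R_,G,B=im[...,0],im[...,1],im[...,2]
    d=np.linalg.norm(P[...,:2]-[.53,-.386],axis=-1)
    m=(d<.05)&(R_>G*1.25)&(R_>B)
    v,u=np.nonzero(m); print('head n',m.sum(),'cent',u.mean(),v.mean(),'bbox',u.min(),u.max(),v.min(),v.max(),'medz',np.median(P[m][:,2]))
    for z in(.01,.019): print('  at z',z,world(c,u.mean(),v.mean(),z), 'ctr-bbox',world(c,(u.min()+u.max())/2,(v.min()+v.max())/2,z))
    for q in r.regions_of('head_dark_mid',n):
        v,u=np.nonzero(q['pixels']); print('  reg',round(q['conf'],2),u.mean(),v.mean(),q['pixels'].sum(),world(c,u.mean(),v.mean(),.013))
    d=np.linalg.norm(P[...,:2]-[.5,-.042],axis=-1)
    m=(d<.04)&(R_>2*G)&(R_>80);v,u=np.nonzero(m);print('knob red',u.mean(),v.mean(),m.sum(),world(c,u.mean(),v.mean(),.116))
    m=(d<.03)&(P[...,2]>.110);print(' knob top',P[m].mean(0),m.sum())
    # carriage / plate orientation via blue mask and light plate
    m=(B>R_*1.6)&(B>60)&(np.linalg.norm(P[...,:2]-[.56,-.04],axis=-1)<.13)&(P[...,2]<.07)&(P[...,2]>.03)
    v,u=np.nonzero(m); Z=np.median(P[m][:,2]); W=np.array([world(c,a,b,Z)[:2] for a,b in zip(u,v)])
    rect=cv2.minAreaRect((W*1000).astype(np.float32)); print('blue',rect,Z)
    m=(im.min(-1)>150*0+130)&(abs(P[...,2]-.01)<.012)&(np.linalg.norm(P[...,:2]-[.57,.06],axis=-1)<.2)
    v,u=np.nonzero(m); W=np.array([world(c,a,b,np.median(P[m][:,2]))[:2] for a,b in zip(u,v)])
    print('plate',m.sum(),np.median(P[m][:,2]),cv2.minAreaRect((W*1000).astype(np.float32)))
    for t in('notch','detent_ball','rail'):
      for q in r.tip_of(t,n): print(t,q['at'],q['conf'],world(c,*q['at'],{'notch':.025,'detent_ball':.03,'rail':0}[t]))
E
python3 meas.py
```

```text
scene dome (array([ 0.6072, -0.0303,  0.0506]), np.int64(143))
head n 195 cent 167.92820512820512 277.07179487179485 bbox 160 176 270 284 medz 0.0182547474364968
  at z 0.01 [ 0.5278 -0.3842  0.01  ] ctr-bbox [ 0.5277 -0.3839  0.01  ]
  at z 0.019 [ 0.5358 -0.3879  0.019 ] ctr-bbox [ 0.5357 -0.3876  0.019 ]
  reg 0.92 127.77453580901857 335.8965517241379 377 [ 0.6249 -0.555   0.013 ]
  reg 0.64 222.16091954022988 300.14942528735634 87 [ 0.6945 -0.3263  0.013 ]
  reg 0.61 113.78421052631579 254.34736842105264 190 [ 0.3447 -0.4534  0.013 ]
  reg 0.53 150.75555555555556 314.1259259259259 135 [ 0.6071 -0.4837  0.013 ]
  reg 0.49 167.48627450980393 276.81960784313725 255 [ 0.5288 -0.3858  0.013 ]
  reg 0.21 268.27326565143824 220.3544839255499 1182 [ 0.5411 -0.0044  0.013 ]
knob red 252.88235294117646 193.41176470588235 17 [ 0.5    -0.0367  0.116 ]
 knob top [ 0.5003 -0.0377  0.1161] 41
blue ((575.7761840820312, -39.88706970214844), (198.39688110351562, 77.00566101074219), 2.523585319519043) 0.0442112347283764
plate 3596 0.001691477539537689 ((554.4910888671875, 47.91014099121094), (359.7
[... 589 characters left out ...]
 0.51 400.8777777777778 159.4611111111111 180 [ 0.6201 -0.5497  0.013 ]
  reg 0.49 380.36 165.88 75 [ 0.5986 -0.4791  0.013 ]
  reg 0.44 352.35625 187.6375 160 [ 0.5255 -0.3822  0.013 ]
knob red 249.17391304347825 195.0 23 [ 0.4977 -0.0342  0.116 ]
 knob top [ 0.496  -0.0318  0.1149] 49
blue ((568.6940307617188, -32.20075988769531), (192.3538360595703, 69.64396667480469), 1.8068397045135498) 0.04289703308705339
plate 2141 0.010714205839017943 ((554.87158203125, 69.14918518066406), (135.0596466064453, 333.3820495605469), 1.4925287961959839)
notch [204.7, 150.4] 0.98 [0.6525 0.1125 0.025 ]
detent_ball [246.1, 149.8] 0.98 [ 0.653  -0.0255  0.03  ]
rail [217.8, 179.7] 0.55 [0.5564 0.0708 0.    ]
```

View pics/crop1.png

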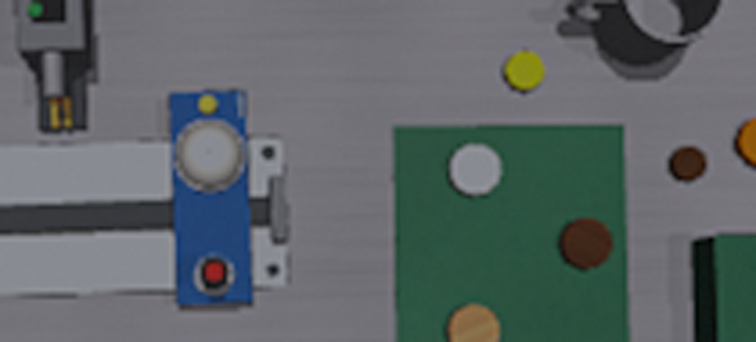

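The crop shows the large brown disc on the mat at (585,243). The small lookalike is at (687,163), off the mat. The carriage and dome are at (210,155), knob at (213,272), and the notch bar is at (58,112). Choice confirmed.

```bash
cat > plan.py <<'E'
import sys; from h import *
def plan(wps,yaw0,start):
    """wps: (x,y,z,yaw) ; prints travel and dr shares for tool-down pose"""
    a=np.radians(yaw0)
    for w in wps:
        d=np.array(w[:3])-start
        t=[np.cos(a)*d[0]+np.sin(a)*d[1],np.sin(a)*d[0]-np.cos(a)*d[1],-d[2]]
        print([round(float(x)/.5,4) for x in t],'dz',round(-(((w[3]-yaw0)+180)%360-180)/360,4))
E
python3 - <<'E'
from plan import *
plan([(.38,.42,.36,-50),(.50,.1,.34,-90)],-14.655,np.array([.171,.653,.227]))
plan([(.5285,-.3837,.10,-90),(.5285,-.3837,.05,-90)],-90,np.array([.50,.1,.34]))
E
```

```text
[0.5223, 0.3451, -0.266] dz 0.0982
[0.9164, 0.9035, -0.226] dz 0.2093
[0.9674, -0.057, 0.48] dz 0.0
[0.9674, -0.057, 0.58] dz 0.0
```

Call:
jog_arm:
  travel:
    - [0.1, 0.07, -0.06]
    - [0.21, 0.14, -0.12]
    - [0.31, 0.21, -0.18]
    - [0.42, 0.28, -0.23]
    - [0.51, 0.35, -0.26]
    - [0.59, 0.45, -0.25]
    - [0.67, 0.56, -0.24]
    - [0.75, 0.67, -0.23]
    - [0.83, 0.78, -0.23]
    - [0.9164, 0.9, -0.226]
  dr:
    - [0, 0, 0.02]
    - [0, 0, 0.04]
    - [0, 0, 0.065]
    - [0, 0, 0.09]
    - [0, 0, 0.11]
    - [0, 0, 0.13]
    - [0, 0, 0.15]
    - [0, 0, 0.17]
    - [0, 0, 0.19]
    - [0, 0, 0.2093]
  claw: [1, 1, 1, 1, 1, 1, 1, 1, 1, 1]

```text
time_s: 3.1
tcp_pos: [0.4818, 0.148, 0.3413]
eef_rot: [-179.9, 0.0, -90.2]
contact_force: [1.0, 0.9, 0.5]
gripper_width: 0.0873
gripper_force: 0.0
```

Call:
jog_arm:
  travel:
    - [0.1, 0, 0.02]
    - [0.2, -0.01, 0.06]
    - [0.3, -0.02, 0.1]
    - [0.41, -0.03, 0.15]
    - [0.52, -0.03, 0.2]
    - [0.63, -0.04, 0.26]
    - [0.74, -0.05, 0.32]
    - [0.84, -0.05, 0.38]
    - [0.92, -0.057, 0.44]
    - [0.9674, -0.057, 0.48]
  dr:
    - [0, 0, 0]
    - [0, 0, 0]
    - [0, 0, 0]
    - [0, 0, 0]
    - [0, 0, 0]
    - [0, 0, 0]
    - [0, 0, 0]
    - [0, 0, 0]
    - [0, 0, 0]
    - [0, 0, 0]
  claw: [1, 1, 1, 1, 1, 1, 1, 1, 1, 1]

```text
time_s: 4.35
tcp_pos: [0.5092, -0.3356, 0.0991]
eef_rot: [179.9, 0.0, -90.1]
contact_force: [0.5, 0.0, 0.5]
gripper_width: 0.0875
gripper_force: 0.0
```

Run:
```python
from h import *
r.capture('top'); s=r.get_state(); print(s['time_s'],s['tcp_pos'],s['eef_rot'])
```

```text
4.4 [ 0.50803199 -0.33661013  0.09650801] [ 1.79741896e+02  7.98602927e-02 -9.01486691e+01]
```

Call:
jog_arm:
  travel:
    - [0.05, -0.02, 0]
    - [0.094, -0.039, 0.02]
    - [0.094, -0.039, 0.06]
    - [0.094, -0.039, 0.1]
    - [0.094, -0.039, 0.13]
    - [0.094, -0.039, 0.14]
    - [0.094, -0.039, 0.14]
    - [0.094, -0.039, 0.14]
    - [0.094, -0.039, 0.14]
    - [0.094, -0.039, 0.14]
  dr:
    - [0, 0, 0]
    - [0, 0, 0]
    - [0, 0, 0]
    - [0, 0, 0]
    - [0, 0, 0]
    - [0, 0, 0]
    - [0, 0, 0]
    - [0, 0, 0]
    - [0, 0, 0]
    - [0, 0, 0]
  claw: [1, 1, 1, 1, 1, 1, 1, 1, 1, 1]

```text
time_s: 5.65
tcp_pos: [0.5296, -0.3808, 0.0313]
eef_rot: [-180.0, -0.0, -90.0]
contact_force: [0.1, 0.2, 0.0]
gripper_width: 0.0878
gripper_force: 0.0
```

Run:
```python
from h import *
c=r.capture('scene'); s=r.get_state(); print(s['time_s'],s['tcp_pos'],s['eef_rot'])
save('grasp1',c['pixels'][200:340,90:270],4)
c=r.capture('top'); s=r.get_state(); print(s['time_s'],s['tcp_pos'],s['eef_rot'])
```

```text
5.7 [ 0.5295606  -0.38080571  0.03120131] [-1.79972719e+02 -9.46936275e-03 -9.00042832e+01]
5.75 [ 0.52954071 -0.38078088  0.03115132] [-1.79975928e+02 -8.25793718e-03 -9.00035448e+01]
```

View pics/grasp1.png

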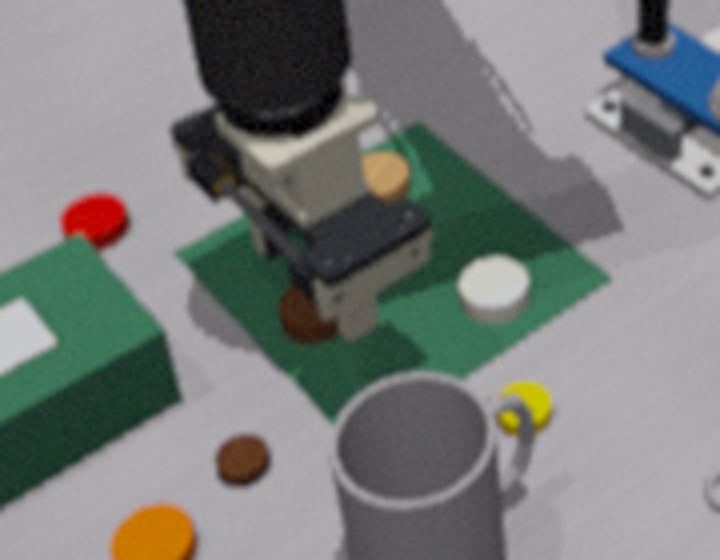

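The crop shows the open fingers straddling the brown head (310,315). The other heads are clear.

Call:
jog_arm:
  travel:
    - [0.006, 0, 0.025]
    - [0.006, 0, 0.05]
    - [0.006, 0, 0.054]
    - [0.006, 0, 0.054]
    - [0.006, 0, 0.054]
    - [0.006, 0, 0.054]
    - [0.006, 0, 0.054]
    - [0.006, 0, 0.054]
    - [0.006, 0, 0.054]
    - [0.006, 0, 0.054]
  dr:
    - [0, 0, 0]
    - [0, 0, 0]
    - [0, 0, 0]
    - [0, 0, 0]
    - [0, 0, 0]
    - [0, 0, 0]
    - [0, 0, 0]
    - [0, 0, 0]
    - [0, 0, 0]
    - [0, 0, 0]
  claw: [1, 1, 1, 1, 0.45, 0.45, 0.45, 0.45, 0.45, 0.45]
  newtons: 10

```text
time_s: 7.0
tcp_pos: [0.5294, -0.3838, 0.004]
eef_rot: [180.0, -0.0, -90.0]
contact_force: [0.0, 0.5, 1.7]
gripper_width: 0.0476
gripper_force: 10.0
```

Run:
```python
from h import *
c=r.capture('scene'); s=r.get_state(); print(s)
```

```text
{'time_s': 7.05, 'joints': array([-1.88792392e+01,  3.04606364e+01, -1.58703506e+01,  2.12412035e-03,
       -4.36716097e+01,  1.88729301e+01]), 'qd': array([ 0.02817541, -0.04862692, -0.07822921,  0.07994112, -0.02855088,
        0.0399286 ]), 'joint_torque': array([ 2.13279622e-02, -6.24810004e+01,  2.15752083e+01,  5.05893633e+00,
        3.29798469e-01,  3.14677687e-03]), 'tcp_pos': array([ 0.52938636, -0.3837504 ,  0.00398892]), 'eef_rot': array([ 1.79997068e+02, -5.47835205e-04, -9.00047727e+01]), 'contact_force': array([0.04325935, 0.68876391, 1.25876564]), 'moment': array([ 0.21746448,  0.19765899, -0.04167457]), 'gripper_force': 10.000148266553879, 'gripper_width': 0.04729293198697213}
```

Call:
jog_arm:
  travel:
    - [0, 0, -0.08]
    - [0, 0, -0.17]
    - [-0.06, -0.01, -0.25]
    - [-0.15, -0.03, -0.272]
    - [-0.25, -0.05, -0.272]
    - [-0.36, -0.08, -0.272]
    - [-0.47, -0.1, -0.272]
    - [-0.57, -0.125, -0.272]
    - [-0.65, -0.145, -0.272]
    - [-0.7, -0.154, -0.272]
  dr:
    - [0, 0, 0]
    - [0, 0, 0]
    - [0, 0, 0]
    - [0, 0, 0]
    - [0, 0, 0]
    - [0, 0, 0]
    - [0, 0, 0]
    - [0, 0, 0]
    - [0, 0, 0]
    - [0, 0, 0]
  claw: [0.45, 0.45, 0.45, 0.45, 0.45, 0.45, 0.45, 0.45, 0.45, 0.45]

```text
time_s: 8.3
tcp_pos: [0.6068, -0.0316, 0.1398]
eef_rot: [-180.0, 0.0, -89.9]
contact_force: [-0.3, -1.0, 0.1]
gripper_width: 0.0475
gripper_force: 10.0
```

Run:
```python
from h import *
for i in range(3): c=r.capture('scene')
s=r.get_state(); print(s['time_s'],s['tcp_pos'],s['gripper_width'],s['contact_force'])
P=cloud(c);im=c['pixels'].astype(int)
d=np.linalg.norm(P[...,:2]-s['tcp_pos'][:2],axis=-1)
m=(d<.05)&(im[...,0]>im[...,1]*1.25)&(im[...,0]>im[...,2])&(abs(P[...,2]-.145)<.03)
print(m.sum(),P[m].min(0),P[m].max(0),np.median(P[m],0))
save('held',c['pixels'][130:270,200:380],4)
```

```text
8.45 [ 0.6065999  -0.03250699  0.13973386] 0.047980524551754826 [-0.35018849 -0.77770258 -0.95208805]
127 [ 0.58217821 -0.05575071  0.13931063] [ 0.63092741 -0.00961919  0.16435187] [ 0.61015385 -0.04175793  0.1538128 ]
```

View pics/held.png

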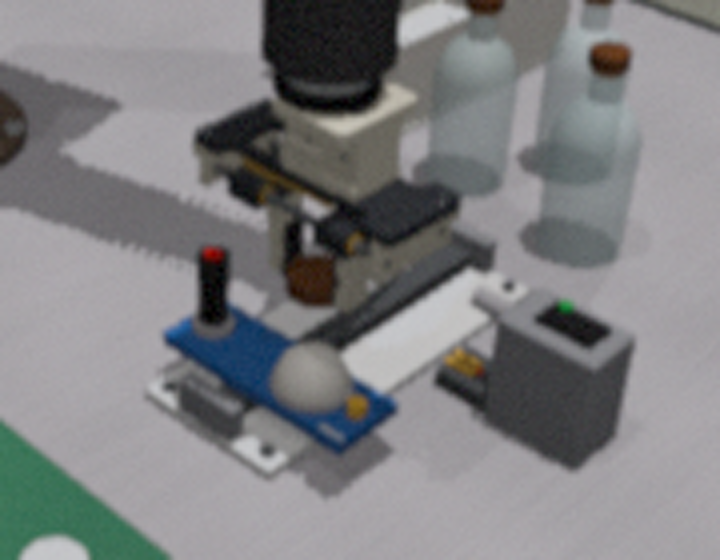

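The crop shows the head held at (312,280) behind the dome top (312,378). It looks possibly tilted about the closing line, so I check from depth.

Run:
```python
from h import *
np.set_printoptions(precision=4,suppress=True,linewidth=150)
Ps=[]
for i in range(4):
    c=r.capture('scene'); Ps.append(cloud(c))
P=np.median(Ps,0);im=c['pixels'].astype(int)
s=r.get_state();t=s['tcp_pos'];print(t)
d=np.linalg.norm(P[...,:2]-t[:2],axis=-1)
m=(d<.05)&(im[...,0]>im[...,1]*1.25)&(im[...,0]>im[...,2])&(abs(P[...,2]-.145)<.03)
v,u=np.nonzero(m)
for col in range(u.min()+2,u.max(),3):
    q=P[v[u==col],col]; print(col,((q-t)*1000).round().astype(int).tolist(), v[u==col][0])
save('held2',c['pixels'][180:225,255:315],12)
```

```text
[ 0.6062 -0.0345  0.1398]
272 [[-23, -3, 34], [-23, -2, 26], [-24, -1, 22], [-22, -3, 17], [-21, -3, 14], [-17, -8, 14], [-13, -11, 14], [-10, -14, 14], [-5, -19, 15], [-4, -21, 13], [-2, -23, 11], [-2, -22, 7], [-1, -24, 5], [-2, -22, 0]] 189
275 [[-14, 2, 15], [-10, -3, 16], [-7, -5, 14], [-3, -9, 15], [0, -12, 14], [4, -17, 15], [8, -20, 15], [8, -21, 12], [8, -20, 8], [9, -21, 6], [9, -21, 2]] 195
278 [[-8, 8, 15], [-4, 5, 15], [-1, 2, 14], [2, -2, 14], [6, -6, 15], [11, -11, 15], [14, -14, 15], [16, -16, 14], [16, -16, 11], [17, -16, 7], [17, -16, 4]] 195
281 [[-2, 15, 15], [1, 12, 14], [5, 8, 14], [9, 4, 15], [11, 2, 13], [15, -3, 14], [21, -8, 16], [22, -9, 13], [22, -9, 10], [22, -10, 7], [23, -10, 3]] 195
```

View pics/held2.png

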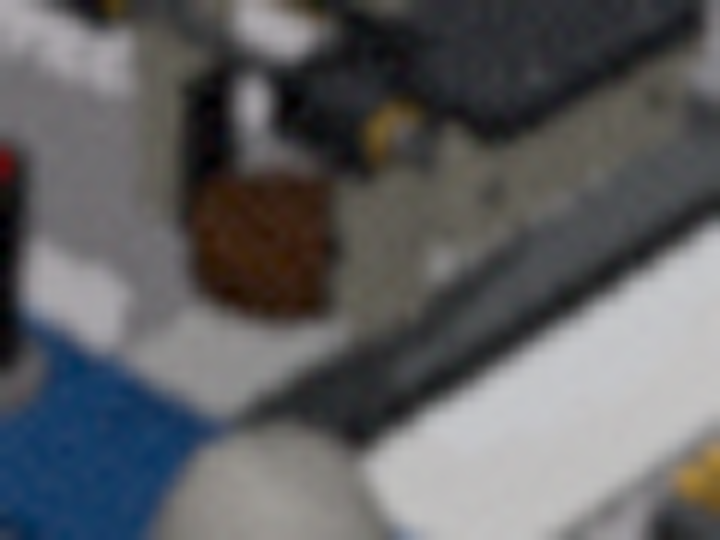

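The enlarged crop shows the head level between the fingers. Its top is 14.5 mm above the TCP everywhere, so its bottom is 3.5 mm below. Now I get the dome offset relative to the held head from the same camera.

Run:
```python
from h import *
from scipy.optimize import least_squares
np.set_printoptions(precision=4,suppress=True,linewidth=150)
Ps=[];I=[]
for i in range(6):
    c=r.capture('scene'); Ps.append(cloud(c)); I.append(c['pixels'])
P=np.median(Ps,0);im=np.mean(I,0)
s=r.get_state();t=s['tcp_pos'];print(t)
d=np.linalg.norm(P[...,:2]-t[:2],axis=-1)
m=(d<.04)&(im[...,0]>im[...,1]*1.25)&(im[...,0]>im[...,2])&(P[...,2]>t[2]-.002)&(P[...,2]<t[2]+.0125)
m&=(P[...,1]<t[1]-.006)
Q=P[m][:,:2]; f=least_squares(lambda p:np.hypot(*(Q-p).T)-.024,t[:2],loss='soft_l1',f_scale=.001)
print('head ctr',f.x,m.sum(),'minus tcp',f.x-t[:2])
g=[.607,-.03]
for rr in(.02,.026):
    dd=np.linalg.norm(P[...,:2]-g,axis=-1); m=(dd<rr)&(P[...,2]>.055)&(P[...,2]<.085)&(im.max(-1)-im.min(-1)<30)
    Q=P[m]
    for R0 in (True,False):
        f=least_squares((lambda p:np.linalg.norm(Q-p,axis=1)-.03) if R0 else (lambda p:np.linalg.norm(Q-p[:3],axis=1)-p[3]),[*g,.05]+([] if R0 else [.03]),loss='soft_l1',f_scale=.001); print(rr,f.x,m.sum(),np.sqrt(2*f.cost/m.sum()))
```

```text
[ 0.6064 -0.0342  0.1399]
head ctr [ 0.6068 -0.0339] 35 minus tcp [0.0004 0.0003]
0.02 [ 0.608  -0.0311  0.0504] 75 0.0005900700118107018
0.02 [ 0.608  -0.0311  0.0509  0.0295] 75 0.0005891934179073717
0.026 [ 0.6078 -0.0312  0.0504] 131 0.0006546449391189019
0.026 [ 0.6079 -0.0313  0.0512  0.0293] 131 0.0006492555219786855
```

Call:
jog_arm:
  travel:
    - [-0.0056, -0.0022, 0.02]
    - [-0.0056, -0.0022, 0.05]
    - [-0.0056, -0.0022, 0.08]
    - [-0.0056, -0.0022, 0.1]
    - [-0.0056, -0.0022, 0.106]
    - [-0.0056, -0.0022, 0.109]
    - [-0.0056, -0.0022, 0.11]
    - [-0.0056, -0.0022, 0.11]
    - [-0.0056, -0.0022, 0.11]
    - [-0.0056, -0.0022, 0.11]
  dr:
    - [0, 0, 0]
    - [0, 0, 0]
    - [0, 0, 0]
    - [0, 0, 0]
    - [0, 0, 0]
    - [0, 0, 0]
    - [0, 0, 0]
    - [0, 0, 0]
    - [0, 0, 0]
    - [0, 0, 0]
  claw: [0.45, 0.45, 0.45, 0.45, 0.45, 0.45, 0.45, 0.45, 0.45, 0.45]

```text
time_s: 10.2
tcp_pos: [0.6077, -0.0309, 0.0851]
eef_rot: [-180.0, 0.0, -90.0]
contact_force: [0.6, 0.5, -1.2]
gripper_width: 0.0478
gripper_force: 10.0
```

```bash
cat > near.py <<'E'
from h import *
from scipy.optimize import least_squares
np.set_printoptions(precision=4,suppress=True,linewidth=150)
Ps=[];I=[]
for i in range(6):
    c=r.capture('scene'); Ps.append(cloud(c)); I.append(c['pixels'])
P=np.median(Ps,0);im=np.mean(I,0)
s=r.get_state();t=s['tcp_pos'];print(s['time_s'],t,s['contact_force'],s['gripper_width'],s['gripper_force'])
d=np.linalg.norm(P[...,:2]-[.6075,-.0314],axis=-1)
br=(d<.045)&(im[...,0]>im[...,1]*1.2)&(im[...,0]>im[...,2])&(P[...,2]>.078)
top=br&(P[...,2]>np.percentile(P[br][:,2],60)-.003); Q=P[top]
A=np.c_[Q[:,:2]-[.6075,-.0314],np.ones(len(Q))]; 
f=least_squares(lambda p:A@p-Q[:,2],[0,0,.1],loss='soft_l1',f_scale=.001); print('top plane slope,z',f.x,top.sum(),'z range',P[br][:,2].min(),P[br][:,2].max())
side=br&(P[...,2]<f.x[2]-.003)&(P[...,1]<-.037); Q=P[side][:,:2]
f=least_squares(lambda p:np.hypot(*(Q-p).T)-.024,[.6075,-.0314],loss='soft_l1',f_scale=.001); print('head ctr',f.x,side.sum())
g=[.608,-.031]
dd=np.linalg.norm(P[...,:2]-g,axis=-1); m=(dd<.03)&(P[...,2]>.052)&(P[...,2]<.078)&(im.max(-1)-im.min(-1)<30);Q=P[m]
f=least_squares(lambda p:np.linalg.norm(Q-p,axis=1)-.03,[*g,.05],loss='soft_l1',f_scale=.001); print('dome',f.x,m.sum())
E
python3 near.py
```

```text
10.5 [ 0.6076 -0.031   0.0849] [-0.3308  0.0305  0.4241] 0.04745075674131465 9.9998340010643
top plane slope,z [-0.8097 -1.3652  0.1026] 147 z range 0.08540118110663103 0.29268409523735867
head ctr [ 0.6084 -0.0292] 62
dome [ 0.6075 -0.0309  0.0506] 153
```

Call:
jog_arm:
  travel:
    - [0, 0, 0.001]
    - [0, 0, 0.002]
    - [0, 0, 0.0028]
    - [0, 0, 0.0028]
    - [0, 0, 0.0028]
    - [0, 0, 0.0028]
    - [0, 0, 0.0028]
    - [0, 0, 0.0028]
    - [0, 0, 0.0028]
    - [0, 0, 0.0028]
  dr:
    - [0, 0, 0]
    - [0, 0, 0]
    - [0, 0, 0]
    - [0, 0, 0]
    - [0, 0, 0]
    - [0, 0, 0]
    - [0, 0, 0]
    - [0, 0, 0]
    - [0, 0, 0]
    - [0, 0, 0]
  claw: [0.45, 0.45, 0.45, 0.45, 0.45, 0.45, 0.45, 0.45, 0.45, 0.45]

```text
time_s: 11.75
tcp_pos: [0.6076, -0.031, 0.0838]
eef_rot: [-180.0, -0.0, -90.0]
contact_force: [-0.9, 0.8, 4.7]
gripper_width: 0.0477
gripper_force: 10.0
```

```bash
sed -i 's/(P\[...,2\]>.078)$/(P[...,2]>.078)\&(P[...,2]<.108)/' near.py; python3 near.py
```

```text
12.05 [ 0.6076 -0.031   0.0837] [-2.1113  1.1437  4.4493] 0.04744989058541968 10.00039279460907
top plane slope,z [-0.007   0.0174  0.0985] 96 z range 0.08395627087396679 0.10005157796426767
head ctr [ 0.6079 -0.0302] 32
dome [ 0.6073 -0.0307  0.0508] 145
```

Call:
jog_arm:
  travel:
    - [0, 0, -0.0006]
    - [0, 0, -0.0006]
    - [0, 0, -0.0006]
    - [0, 0, -0.0006]
    - [0, 0, -0.0006]
    - [0, 0, -0.0006]
    - [0, 0, -0.0006]
    - [0, 0, -0.0006]
    - [0, 0, -0.0006]
    - [0, 0, -0.0006]
  dr:
    - [0, 0, 0]
    - [0, 0, 0]
    - [0, 0, 0]
    - [0, 0, 0]
    - [0, 0, 0]
    - [0, 0, 0]
    - [0, 0, 0]
    - [0, 0, 0]
    - [0, 0, 0]
    - [0, 0, 0]
  claw: [0.45, 0.45, 0.55, 0.56, 0.57, 0.58, 0.6, 0.63, 0.66, 0.7]
  newtons: 4

```text
time_s: 13.3
tcp_pos: [0.6076, -0.0309, 0.0838]
eef_rot: [-180.0, 0.0, -90.0]
contact_force: [-0.3, -0.8, 0.8]
gripper_width: 0.0601
gripper_force: 0.0
```

```bash
python3 near.py
python3 - <<'E'
from h import *
c=r.capture('scene'); save('placed',c['pixels'][150:240,220:340],6)
E
```

```text
13.6 [ 0.6076 -0.0309  0.0838] [ 0.2759 -0.0871 -0.0554] 0.06114556072041686 0.0
top plane slope,z [-0.0213 -0.0181  0.0986] 95 z range 0.08457618075418893 0.10695862258760463
head ctr [ 0.6084 -0.03  ] 34
dome [ 0.6075 -0.031   0.0508] 145
```

View pics/placed.png

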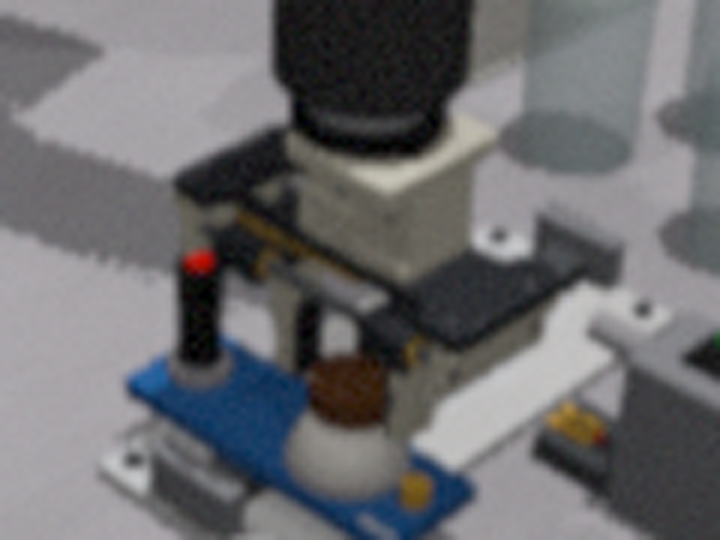

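The crop shows the head standing flat on the dome at (347,390). The fitted tilt is about 0.03 rad, so it is centred to within 1 mm. I open further and lift away.

Call:
jog_arm:
  travel:
    - [0, 0, 0]
    - [0, 0, 0]
    - [0, 0, 0]
    - [0, 0, -0.01]
    - [0, 0, -0.03]
    - [0, 0, -0.06]
    - [0, 0, -0.1]
    - [0, 0, -0.15]
    - [0, 0, -0.18]
    - [0, 0, -0.19]
  dr:
    - [0, 0, 0]
    - [0, 0, 0]
    - [0, 0, 0]
    - [0, 0, 0]
    - [0, 0, 0]
    - [0, 0, 0]
    - [0, 0, 0]
    - [0, 0, 0]
    - [0, 0, 0]
    - [0, 0, 0]
  claw: [0.75, 0.8, 0.85, 0.85, 0.85, 0.85, 0.85, 0.85, 0.85, 0.85]

```text
time_s: 14.9
tcp_pos: [0.608, -0.0308, 0.1803]
eef_rot: [-179.9, 0.0, -90.0]
contact_force: [0.5, 0.7, -0.1]
gripper_width: 0.0747
gripper_force: 0.0
```

```bash
python3 near.py
python3 - <<'E'
from h import *
c=r.capture('scene');P=cloud(c);im=c['pixels'].astype(int);R_,G=im[...,0],im[...,1]
d=np.linalg.norm(P[...,:2]-[.5,-.036],axis=-1)
m=(d<.04)&(R_>2*G)&(R_>80);v,u=np.nonzero(m);print('knob red',m.sum(),world(c,u.mean(),v.mean(),.116))
m=(d<.03)&(P[...,2]>.110);print(' knob top',P[m].mean(0),m.sum())
for q in r.tip_of('notch','scene'): print(q['at'],q['conf'],world(c,*q['at'],.025))
E
```

```text
15.2 [ 0.6071 -0.031   0.1778] [ 0.5932  0.007  -0.323 ] 0.07396469425897728 0.0
top plane slope,z [-0.0243 -0.0199  0.0985] 109 z range 0.08308356164908576 0.10087751983066767
head ctr [ 0.608  -0.0301] 32
dome [ 0.6074 -0.031   0.0505] 154
knob red 13 [ 0.49791563 -0.03551869  0.116     ]
 knob top [ 0.51032105 -0.03671197  0.20180302] 81
[315.4, 218.3] 0.8 [0.64980025 0.10686578 0.025     ]
```

Call:
jog_arm:
  travel:
    - [0.001, 0.02, 0]
    - [0.002, 0.05, 0]
    - [0.003, 0.08, 0]
    - [0.004, 0.11, 0]
    - [0.005, 0.14, 0]
    - [0.006, 0.17, 0]
    - [0.007, 0.2, 0]
    - [0.0084, 0.218, 0]
    - [0.0084, 0.218, 0]
    - [0.0084, 0.218, 0]
  dr:
    - [0, 0, -0.026]
    - [0, 0, -0.054]
    - [0, 0, -0.082]
    - [0, 0, -0.11]
    - [0, 0, -0.138]
    - [0, 0, -0.166]
    - [0, 0, -0.194]
    - [0, 0, -0.222]
    - [0, 0, -0.245]
    - [0, 0, -0.2556]
  claw: [0.85, 0.85, 0.85, 0.85, 0.85, 0.85, 0.85, 0.85, 0.85, 0.85]

```text
time_s: 16.55
tcp_pos: [0.4984, -0.0352, 0.1786]
eef_rot: [180.0, 0.0, 2.2]
contact_force: [-0.1, -0.6, 0.6]
gripper_width: 0.0746
gripper_force: 0.0
```

Run:
```python
from h import *
for i in range(3): c=r.capture('scene')
s=r.get_state(); print(s['time_s'],s['tcp_pos'],s['eef_rot'],s['contact_force'])
```

```text
16.7 [ 0.49847606 -0.03516652  0.17858972] [1.79996922e+02 1.77925425e-02 1.93979846e+00] [ 0.15678901 -0.3576368  -0.20263311]
```

Call:
jog_arm:
  travel:
    - [0, 0, 0.02]
    - [0, 0, 0.05]
    - [0, 0, 0.09]
    - [0, 0, 0.13]
    - [0, 0, 0.17]
    - [0, 0, 0.195]
    - [0, 0, 0.205]
    - [0, 0, 0.207]
    - [0, 0, 0.207]
    - [0, 0, 0.207]
  dr:
    - [0, 0, 0]
    - [0, 0, 0]
    - [0, 0, 0]
    - [0, 0, 0]
    - [0, 0, 0]
    - [0, 0, 0]
    - [0, 0, 0]
    - [0, 0, 0]
    - [0, 0, 0]
    - [0, 0, 0]
  claw: [0.85, 0.85, 0.85, 0.85, 0.85, 0.8, 0.7, 0.6, 0.5, 0.42]

```text
time_s: 17.95
tcp_pos: [0.4989, -0.035, 0.0758]
eef_rot: [-180.0, -0.1, 2.0]
contact_force: [-0.1, -0.3, 0.2]
gripper_width: 0.0402
gripper_force: 0.0
```

```bash
python3 - <<'E'
from h import *
np.set_printoptions(precision=4,suppress=True)
for i in range(2): c=r.capture('scene')
save('knob',c['pixels'][150:240,220:340],6)
s=r.get_state(); print(s['time_s'],s['tcp_pos'],s['eef_rot'],s['contact_force'],s['gripper_width'])
c=r.capture('top');save('knobtop',c['pixels'][130:220,190:310],6)
E
python3 near.py
```

```text
18.05 [ 0.4988 -0.0351  0.0757] [-179.9843   -0.0549    2.0117] [ 0.208  -0.0148 -0.6284] 0.03768533040496149
18.4 [ 0.4986 -0.0352  0.0753] [0.6152 1.1815 0.1789] 0.03681592785836609 0.0
top plane slope,z [-0.0173 -0.0142  0.0985] 106 z range 0.08444581633094483 0.10036295689009128
head ctr [ 0.6081 -0.03  ] 33
dome [ 0.6075 -0.031   0.0507] 156
```

View pics/knob.png

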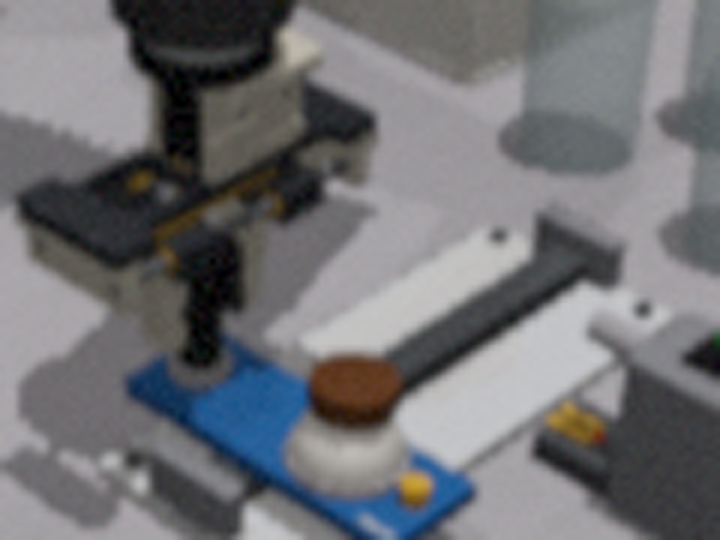

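The crop shows the fingers bracketing the knob at (205,300) and the head standing level on the dome at (355,390). I close gently.

Call:
jog_arm:
  travel:
    - [0, 0, 0]
    - [0, 0, 0]
    - [0, 0, 0]
    - [0, 0, 0]
    - [0, 0, 0]
    - [0, 0, 0]
    - [0, 0, 0]
    - [0, 0, 0]
    - [0, 0, 0]
    - [0, 0, 0]
  dr:
    - [0, 0, 0]
    - [0, 0, 0]
    - [0, 0, 0]
    - [0, 0, 0]
    - [0, 0, 0]
    - [0, 0, 0]
    - [0, 0, 0]
    - [0, 0, 0]
    - [0, 0, 0]
    - [0, 0, 0]
  claw: [0.38, 0.36, 0.34, 0.33, 0.32, 0.31, 0.3, 0.29, 0.27, 0.25]
  newtons: 15

```text
time_s: 19.65
tcp_pos: [0.4986, -0.0351, 0.0753]
eef_rot: [-180.0, 0.0, 2.0]
contact_force: [-0.3, 1.9, 0.4]
gripper_width: 0.0258
gripper_force: 15.0
```

```bash
python3 near.py
```

```text
19.95 [ 0.4986 -0.0352  0.0753] [-1.1538  0.2915 -0.0036] 0.025699504366758538 15.000042915344238
top plane slope,z [-0.022  -0.0167  0.0986] 108 z range 0.08460395041195828 0.10029770072567107
head ctr [ 0.6085 -0.0305] 35
dome [ 0.6072 -0.0313  0.0509] 141
```

Call:
jog_arm:
  travel:
    - [0, -0.002, 0]
    - [0, -0.006, 0]
    - [0, -0.012, 0]
    - [0, -0.02, 0]
    - [0, -0.03, 0]
    - [0, -0.044, 0]
    - [0, -0.058, 0]
    - [0, -0.072, 0]
    - [0, -0.086, 0]
    - [0, -0.1, 0]
  dr:
    - [0, 0, 0]
    - [0, 0, 0]
    - [0, 0, 0]
    - [0, 0, 0]
    - [0, 0, 0]
    - [0, 0, 0]
    - [0, 0, 0]
    - [0, 0, 0]
    - [0, 0, 0]
    - [0, 0, 0]
  claw: [0.25, 0.25, 0.25, 0.25, 0.25, 0.25, 0.25, 0.25, 0.25, 0.25]

```text
time_s: 21.2
tcp_pos: [0.497, 0.0154, 0.0753]
eef_rot: [-180.0, -0.0, 2.0]
contact_force: [3.4, -0.6, -3.0]
gripper_width: 0.0255
gripper_force: 15.0
```

Call:
jog_arm:
  travel:
    - [0, -0.014, 0]
    - [0, -0.028, 0]
    - [0, -0.042, 0]
    - [0, -0.056, 0]
    - [0, -0.07, 0]
    - [0, -0.082, 0]
    - [0, -0.092, 0]
    - [0, -0.1, 0]
    - [0, -0.106, 0]
    - [0, -0.11, 0]
  dr:
    - [0, 0, 0]
    - [0, 0, 0]
    - [0, 0, 0]
    - [0, 0, 0]
    - [0, 0, 0]
    - [0, 0, 0]
    - [0, 0, 0]
    - [0, 0, 0]
    - [0, 0, 0]
    - [0, 0, 0]
  claw: [0.25, 0.25, 0.25, 0.25, 0.25, 0.25, 0.25, 0.25, 0.25, 0.25]

```text
time_s: 22.45
tcp_pos: [0.4954, 0.0704, 0.0753]
eef_rot: [-180.0, -0.1, 2.0]
contact_force: [7.0, -0.5, -5.7]
gripper_width: 0.0259
gripper_force: 15.0
```

Run:
```python
from h import *
np.set_printoptions(precision=4,suppress=True)
for n in('scene','top'):
    c=r.capture(n); P=cloud(c); im=c['pixels']
    save('slide_'+n,im[150:230,270:370] if n=='scene' else im[120:210,170:270],7 if n=='scene' else 6)
    for t in('notch','detent_ball'):
        for q in r.tip_of(t,n): print(n,t,q['at'],round(q['conf'],2),world(c,*q['at'],.025))
s=r.get_state(); print(s['time_s'],s['tcp_pos'],s['eef_rot'],s['contact_force'],s['gripper_width'])
```

```text
scene notch [314.9, 218.8] 0.95 [0.6504 0.1036 0.025 ]
scene detent_ball [310.3, 222.0] 0.66 [0.6509 0.0793 0.025 ]
top notch [204.6, 148.8] 0.58 [0.6579 0.1129 0.025 ]
top detent_ball [213.7, 151.8] 0.72 [0.6477 0.0826 0.025 ]
top detent_ball [100.8, 192.8] 0.18 [0.5133 0.4542 0.025 ]
22.75 [0.4954 0.0706 0.0753] [-179.9582   -0.0616    2.0213] [ 5.3111  1.3123 -5.7123] 0.02571132803730522
```

View pics/slide_scene.png

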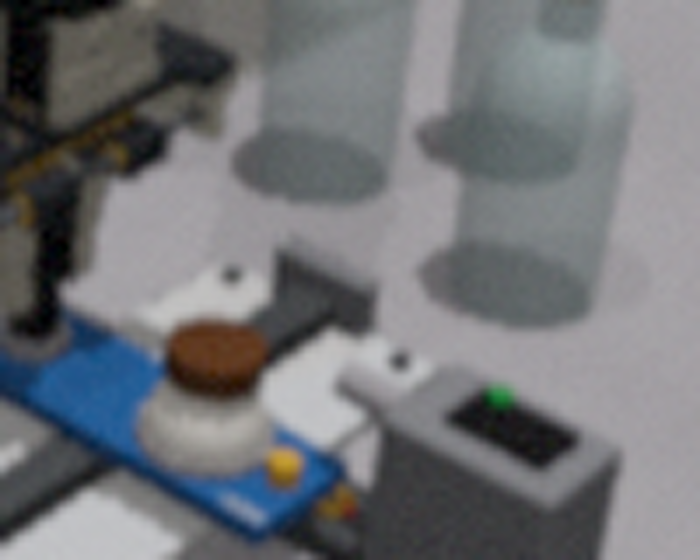

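The crop shows the head level on the dome (215,355). The carriage's brass cap (285,465) is approaching the brass ridges (340,505). There is some side load, so I add a small correction and approach the crest.

Call:
jog_arm:
  travel:
    - [0.0004, -0.002, 0.0002]
    - [0.0008, -0.004, 0.0004]
    - [0.0014, -0.007, 0.0006]
    - [0.0014, -0.01, 0.0006]
    - [0.0014, -0.013, 0.0006]
    - [0.0014, -0.016, 0.0006]
    - [0.0014, -0.018, 0.0006]
    - [0.0014, -0.02, 0.0006]
    - [0.0014, -0.02, 0.0006]
    - [0.0014, -0.02, 0.0006]
  dr:
    - [0, 0, 0]
    - [0, 0, 0]
    - [0, 0, 0]
    - [0, 0, 0]
    - [0, 0, 0]
    - [0, 0, 0]
    - [0, 0, 0]
    - [0, 0, 0]
    - [0, 0, 0]
    - [0, 0, 0]
  claw: [0.25, 0.25, 0.25, 0.25, 0.25, 0.25, 0.25, 0.25, 0.25, 0.25]

```text
time_s: 24.0
tcp_pos: [0.4951, 0.08, 0.0752]
eef_rot: [-180.0, -0.0, 2.0]
contact_force: [-0.4, -0.3, 4.9]
gripper_width: 0.0256
gripper_force: 15.0
```

Call:
jog_arm:
  travel:
    - [0, -0.001, -0.0003]
    - [0, -0.002, -0.0003]
    - [0, -0.003, -0.0003]
    - [0, -0.004, -0.0003]
    - [0, -0.005, -0.0003]
    - [0, -0.006, -0.0003]
    - [0, -0.007, -0.0003]
    - [0, -0.008, -0.0003]
    - [0, -0.009, -0.0003]
    - [0, -0.01, -0.0003]
  dr:
    - [0, 0, 0]
    - [0, 0, 0]
    - [0, 0, 0]
    - [0, 0, 0]
    - [0, 0, 0]
    - [0, 0, 0]
    - [0, 0, 0]
    - [0, 0, 0]
    - [0, 0, 0]
    - [0, 0, 0]
  claw: [0.25, 0.25, 0.25, 0.25, 0.25, 0.25, 0.25, 0.25, 0.25, 0.25]

```text
time_s: 25.25
tcp_pos: [0.495, 0.0848, 0.0752]
eef_rot: [180.0, 0.0, 2.0]
contact_force: [0.3, -1.7, 5.1]
gripper_width: 0.0252
gripper_force: 15.0
```

Call:
jog_arm:
  travel:
    - [0, -0.001, 0]
    - [0, -0.002, 0]
    - [0, -0.003, 0]
    - [0, -0.004, 0]
    - [0, -0.004, 0]
    - [0, -0.004, 0]
    - [0, -0.004, 0]
    - [0, -0.004, 0]
    - [0, -0.004, 0]
    - [0, -0.004, 0]
  dr:
    - [0, 0, 0]
    - [0, 0, 0]
    - [0, 0, 0]
    - [0, 0, 0]
    - [0, 0, 0]
    - [0, 0, 0]
    - [0, 0, 0]
    - [0, 0, 0]
    - [0, 0, 0]
    - [0, 0, 0]
  claw: [0.25, 0.25, 0.25, 0.25, 0.25, 0.25, 0.25, 0.25, 0.25, 0.25]

```text
time_s: 26.5
tcp_pos: [0.495, 0.0869, 0.0752]
eef_rot: [-180.0, -0.0, 2.0]
contact_force: [0.1, -1.6, 4.3]
gripper_width: 0.0257
gripper_force: 15.0
```

Call:
jog_arm:
  travel:
    - [0, 0, -0.0003]
    - [0, 0, -0.0003]
    - [0, 0, -0.0003]
    - [0, 0, -0.0003]
    - [0, -0.001, -0.0003]
    - [0, -0.002, -0.0003]
    - [0, -0.003, -0.0003]
    - [0, -0.004, -0.0003]
    - [0, -0.005, -0.0003]
    - [0, -0.006, -0.0003]
  dr:
    - [0, 0, 0]
    - [0, 0, 0]
    - [0, 0, 0]
    - [0, 0, 0]
    - [0, 0, 0]
    - [0, 0, 0]
    - [0, 0, 0]
    - [0, 0, 0]
    - [0, 0, 0]
    - [0, 0, 0]
  claw: [0.25, 0.25, 0.25, 0.25, 0.25, 0.25, 0.25, 0.25, 0.25, 0.25]

```text
time_s: 27.75
tcp_pos: [0.4949, 0.0897, 0.0753]
eef_rot: [180.0, 0.0, 2.0]
contact_force: [2.7, -2.8, 2.0]
gripper_width: 0.0257
gripper_force: 15.0
```

Call:
jog_arm:
  travel:
    - [0, -0.001, 0]
    - [0, -0.002, 0]
    - [0, -0.003, 0]
    - [0, -0.004, 0]
    - [0, -0.005, 0]
    - [0, -0.005, 0]
    - [0, -0.005, 0]
    - [0, -0.005, 0]
    - [0, -0.005, 0]
    - [0, -0.005, 0]
  dr:
    - [0, 0, 0]
    - [0, 0, 0]
    - [0, 0, 0]
    - [0, 0, 0]
    - [0, 0, 0]
    - [0, 0, 0]
    - [0, 0, 0]
    - [0, 0, 0]
    - [0, 0, 0]
    - [0, 0, 0]
  claw: [0.25, 0.25, 0.25, 0.25, 0.25, 0.25, 0.25, 0.25, 0.25, 0.25]

```text
time_s: 29.0
tcp_pos: [0.4947, 0.0923, 0.0752]
eef_rot: [180.0, 0.0, 2.0]
contact_force: [1.7, -3.4, 2.6]
gripper_width: 0.0255
gripper_force: 15.0
```

Call:
jog_arm:
  travel:
    - [0, -0.001, 0]
    - [0, -0.002, 0]
    - [0, -0.003, 0]
    - [0, -0.004, 0]
    - [0, -0.004, 0]
    - [0, -0.004, 0]
    - [0, -0.004, 0]
    - [0, -0.004, 0]
    - [0, -0.004, 0]
    - [0, -0.004, 0]
  dr:
    - [0, 0, 0]
    - [0, 0, 0]
    - [0, 0, 0]
    - [0, 0, 0]
    - [0, 0, 0]
    - [0, 0, 0]
    - [0, 0, 0]
    - [0, 0, 0]
    - [0, 0, 0]
    - [0, 0, 0]
  claw: [0.25, 0.25, 0.25, 0.25, 0.25, 0.25, 0.25, 0.25, 0.25, 0.25]

```text
time_s: 30.25
tcp_pos: [0.4947, 0.0944, 0.0753]
eef_rot: [-180.0, -0.0, 2.0]
contact_force: [0.8, -0.7, 0.3]
gripper_width: 0.0257
gripper_force: 15.0
```

```bash
cat > st.py <<'E'
from h import *
np.set_printoptions(precision=4,suppress=True)
F=[];o={'notch':[],'detent_ball':[]}
for i in range(6):
    c=r.capture('scene' if i%2 else 'top'); s=r.get_state(); F.append(s['contact_force'])
print(s['time_s'],s['tcp_pos'],np.mean(F,0),s['gripper_width'])
E
python3 st.py
```

```text
30.55 [0.4947 0.0943 0.0753] [0.8387 0.506  1.2474] 0.0257726225277179
```

Call:
jog_arm:
  travel:
    - [0, -0.001, 0]
    - [0, -0.002, 0]
    - [0, -0.003, 0]
    - [0, -0.004, 0]
    - [0, -0.004, 0]
    - [0, -0.004, 0]
    - [0, -0.004, 0]
    - [0, -0.004, 0]
    - [0, -0.004, 0]
    - [0, -0.004, 0]
  dr:
    - [0, 0, 0]
    - [0, 0, 0]
    - [0, 0, 0]
    - [0, 0, 0]
    - [0, 0, 0]
    - [0, 0, 0]
    - [0, 0, 0]
    - [0, 0, 0]
    - [0, 0, 0]
    - [0, 0, 0]
  claw: [0.25, 0.25, 0.25, 0.25, 0.25, 0.25, 0.25, 0.25, 0.25, 0.25]

```text
time_s: 31.8
tcp_pos: [0.4947, 0.0965, 0.0753]
eef_rot: [-180.0, -0.0, 2.0]
contact_force: [0.4, 1.4, 0.3]
gripper_width: 0.0255
gripper_force: 15.0
```

```bash
python3 st.py
```

```text
32.1 [0.4947 0.0964 0.0753] [0.5487 1.7705 0.2008] 0.025878493877656512
```

Call:
jog_arm:
  travel:
    - [0, -0.001, 0]
    - [0, -0.002, 0]
    - [0, -0.003, 0]
    - [0, -0.004, 0]
    - [0, -0.004, 0]
    - [0, -0.004, 0]
    - [0, -0.004, 0]
    - [0, -0.004, 0]
    - [0, -0.004, 0]
    - [0, -0.004, 0]
  dr:
    - [0, 0, 0]
    - [0, 0, 0]
    - [0, 0, 0]
    - [0, 0, 0]
    - [0, 0, 0]
    - [0, 0, 0]
    - [0, 0, 0]
    - [0, 0, 0]
    - [0, 0, 0]
    - [0, 0, 0]
  claw: [0.25, 0.25, 0.25, 0.25, 0.25, 0.25, 0.25, 0.25, 0.25, 0.25]

```text
time_s: 33.35
tcp_pos: [0.4946, 0.0985, 0.0753]
eef_rot: [-180.0, -0.0, 2.0]
contact_force: [1.0, 3.1, -0.4]
gripper_width: 0.0259
gripper_force: 15.0
```

```bash
python3 st.py
```

```text
33.65 [0.4946 0.0984 0.0753] [ 0.8946  3.5721 -0.8546] 0.02571063358183383
```

Call:
jog_arm:
  travel:
    - [0, -0.001, 0]
    - [0, -0.002, 0]
    - [0, -0.003, 0]
    - [0, -0.003, 0]
    - [0, -0.003, 0]
    - [0, -0.003, 0]
    - [0, -0.003, 0]
    - [0, -0.003, 0]
    - [0, -0.003, 0]
    - [0, -0.003, 0]
  dr:
    - [0, 0, 0]
    - [0, 0, 0]
    - [0, 0, 0]
    - [0, 0, 0]
    - [0, 0, 0]
    - [0, 0, 0]
    - [0, 0, 0]
    - [0, 0, 0]
    - [0, 0, 0]
    - [0, 0, 0]
  claw: [0.25, 0.25, 0.25, 0.25, 0.25, 0.25, 0.25, 0.25, 0.25, 0.25]

```text
time_s: 34.9
tcp_pos: [0.4946, 0.0999, 0.0753]
eef_rot: [-180.0, -0.0, 2.0]
contact_force: [2.0, 4.4, -1.4]
gripper_width: 0.0257
gripper_force: 15.0
```

```bash
python3 st.py
```

```text
35.2 [0.4946 0.0999 0.0753] [ 1.5858  3.6096 -1.0337] 0.0257656395964001
```

Call:
jog_arm:
  travel:
    - [0, -0.001, 0]
    - [0, -0.002, 0]
    - [0, -0.002, 0]
    - [0, -0.002, 0]
    - [0, -0.002, 0]
    - [0, -0.002, 0]
    - [0, -0.002, 0]
    - [0, -0.002, 0]
    - [0, -0.002, 0]
    - [0, -0.002, 0]
  dr:
    - [0, 0, 0]
    - [0, 0, 0]
    - [0, 0, 0]
    - [0, 0, 0]
    - [0, 0, 0]
    - [0, 0, 0]
    - [0, 0, 0]
    - [0, 0, 0]
    - [0, 0, 0]
    - [0, 0, 0]
  claw: [0.25, 0.25, 0.25, 0.25, 0.25, 0.25, 0.25, 0.25, 0.25, 0.25]

```text
time_s: 36.45
tcp_pos: [0.4945, 0.1009, 0.0753]
eef_rot: [-180.0, -0.0, 2.0]
contact_force: [2.6, 3.6, -2.2]
gripper_width: 0.0257
gripper_force: 15.0
```

```bash
python3 st.py
```

```text
36.75 [0.4945 0.1008 0.0753] [ 2.4701  3.5013 -1.6463] 0.025616675774490005
```

Call:
jog_arm:
  travel:
    - [0.0003, -0.001, 0]
    - [0.0004, -0.002, 0]
    - [0.0004, -0.002, 0]
    - [0.0004, -0.002, 0]
    - [0.0004, -0.002, 0]
    - [0.0004, -0.002, 0]
    - [0.0004, -0.002, 0]
    - [0.0004, -0.002, 0]
    - [0.0004, -0.002, 0]
    - [0.0004, -0.002, 0]
  dr:
    - [0, 0, 0]
    - [0, 0, 0]
    - [0, 0, 0]
    - [0, 0, 0]
    - [0, 0, 0]
    - [0, 0, 0]
    - [0, 0, 0]
    - [0, 0, 0]
    - [0, 0, 0]
    - [0, 0, 0]
  claw: [0.25, 0.25, 0.25, 0.25, 0.25, 0.25, 0.25, 0.25, 0.25, 0.25]

```text
time_s: 38.0
tcp_pos: [0.4945, 0.1017, 0.0753]
eef_rot: [180.0, 0.0, 2.0]
contact_force: [0.2, 1.0, 1.8]
gripper_width: 0.0256
gripper_force: 15.0
```

```bash
sed -i 's/range(6)/range(3)/' st.py; python3 st.py
python3 - <<'E'
from h import *
for n in('scene','top'):
    c=r.capture(n)
    for t in('notch','detent_ball'):
        for q in r.tip_of(t,n): print(n,t,q['at'],round(q['conf'],2),world(c,*q['at'],.025))
E
```

```text
38.15 [0.4945 0.1017 0.0753] [-0.239   1.2274  2.0731] 0.0256826043484928
scene notch [314.3, 218.8] 0.79 [0.64902519 0.10210632 0.025     ]
scene detent_ball [313.6, 218.3] 0.58 [0.64574648 0.10248618 0.025     ]
top notch [205.3, 152.4] 0.89 [0.64578896 0.11054373 0.025     ]
top detent_ball [205.6, 152.8] 0.56 [0.64443918 0.10954568 0.025     ]
```

Call:
jog_arm:
  travel:
    - [0, -0.0006, 0]
    - [0, -0.0012, 0]
    - [0, -0.0012, 0]
    - [0, -0.0012, 0]
    - [0, -0.0012, 0]
    - [0, -0.0012, 0]
    - [0, -0.0012, 0]
    - [0, -0.0012, 0]
    - [0, -0.0012, 0]
    - [0, -0.0012, 0]
  dr:
    - [0, 0, 0]
    - [0, 0, 0]
    - [0, 0, 0]
    - [0, 0, 0]
    - [0, 0, 0]
    - [0, 0, 0]
    - [0, 0, 0]
    - [0, 0, 0]
    - [0, 0, 0]
    - [0, 0, 0]
  claw: [0.25, 0.25, 0.25, 0.25, 0.25, 0.25, 0.25, 0.25, 0.25, 0.25]

```text
time_s: 39.7
tcp_pos: [0.4945, 0.1023, 0.0753]
eef_rot: [180.0, 0.0, 2.0]
contact_force: [-0.1, -5.1, 3.8]
gripper_width: 0.0255
gripper_force: 15.0
```

```bash
python3 st.py
```

```text
39.85 [0.4945 0.1023 0.0753] [-0.6884 -5.4403  4.2877] 0.02573593006026937
```

Call:
jog_arm:
  travel:
    - [0, 0.0004, 0]
    - [0, 0.0008, 0.0]
    - [0, 0.0008, -0.0002]
    - [0, 0.0008, -0.0002]
    - [0, 0.0008, -0.0002]
    - [0, 0.0008, -0.0002]
    - [0, 0.0008, -0.0002]
    - [0, 0.0008, -0.0002]
    - [0, 0.0008, -0.0002]
    - [0, 0.0008, -0.0002]
  dr:
    - [0, 0, 0]
    - [0, 0, 0]
    - [0, 0, 0]
    - [0, 0, 0]
    - [0, 0, 0]
    - [0, 0, 0]
    - [0, 0, 0]
    - [0, 0, 0]
    - [0, 0, 0]
    - [0, 0, 0]
  claw: [0.25, 0.25, 0.25, 0.25, 0.25, 0.25, 0.25, 0.25, 0.25, 0.25]

```text
time_s: 41.1
tcp_pos: [0.4945, 0.102, 0.0753]
eef_rot: [-180.0, 0.0, 2.0]
contact_force: [-1.8, -0.6, 0.7]
gripper_width: 0.0255
gripper_force: 15.0
```

```bash
python3 st.py
python3 - <<'E'
from h import *
c=r.capture('scene'); save('final',c['pixels'][150:230,270:370],7)
E
```

```text
41.25 [0.4945 0.102  0.0753] [-2.7072  0.0617  0.3739] 0.02582174394510504
```

View pics/final.png

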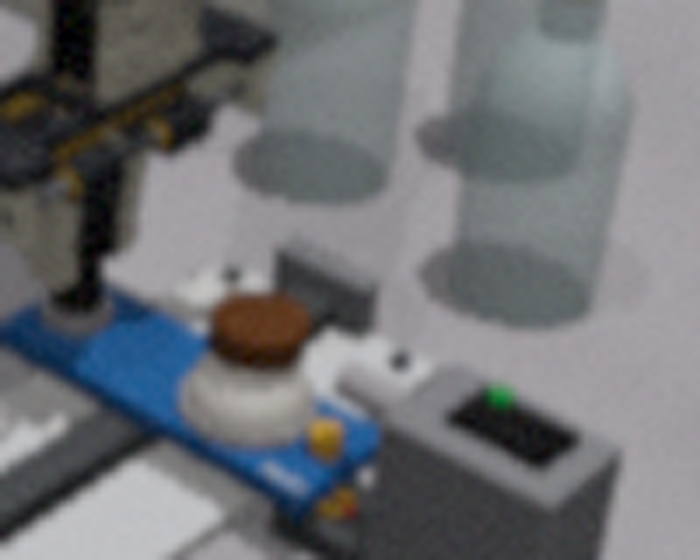

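The crop shows the head level on the dome (262,330), level with the coder's nozzle. The brass cap (325,438) sits above the ridges, and the push along the rail is balanced at about 0 N. The ball is seated and the knob gripped, so I hand in.

```bash
python3 -c "
from plant import r
print(r.close_job())"
```

```text
the job is handed in; nothing more can be done
None
```

Job handed in at about 41 s: the dark head stands level on the dome, the ball is seated in the notch (about 0 N along the rail, after overshooting its centre by under 0.5 mm and easing back), and the gripper still holds the knob at 15 N.

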